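# Shut the biscuit box and slide the board out to its line

### The job

The loaded biscuit board has to reach out from its stand so that the next worker can take its free end: first shut the blue lid of the box fully, then take the board by its wooden grip and slide it outward along the stand, without lifting it, until the red line across the board lies along the stand's red edge. The box end is then far enough out to tip the board off, so finish while still holding the grip, with the board flat and still on the stand, the lid shut and the biscuits inside; do not let go. Leave the other things on the table where they are.

Things in the scene. Friction and masses are not known exactly. Their poses are not given: they have to be found in the camera images.
- stand: fixed low grey stand, 300 mm long (its x), 160 mm wide (its y), flat top 60 mm above the table. Origin: centre of its underside, on the table. Its +x points outward, to the end with the red edge (to the robot's left, turned up to 25 degrees either way)
- stand_edge (a point): middle of the red outer edge of the stand's top, at the height of the top, 150 mm from the stand's centre; axes as the stand: x outward, y along the edge, z up. The edge runs the full 160 mm width; red patches mark its two top corners beside the board
- board: loose wooden board flat on the stand, 340 mm long (x), 110 wide (y), 12 thick, about 0.55 kg loaded. Origin: centre of its underside; +x points outward to the steel box (x 45 to 155 mm, 100 wide, rim 42 mm above the underside). Starts up to 7 degrees askew, its red line (4 mm wide, x = -40 mm) 150 to 200 mm short of the edge. With the line at the edge it tips unless held
- grip (a point): centre of the wooden grip to grasp: a bar standing across the board, 22 mm thick (board x), 80 long (board y), its top 58 mm above the board's underside; this point is 42 mm above the underside at board x = -140 mm, so 100 mm behind the red line. Take it from above, closing along the board's x. Axes as the board
- line_mid (a point): middle of the red line, at the board's underside; axes as the board
- line_left (a point): end of the red line at the board's +y side, at the underside, 55 mm from its middle
- line_right (a point): end of the red line at the board's -y side, at the underside, 55 mm from its middle
- lid (a joint): angle of the blue lid, rad: 0 shut, 1.57 upright (at most 1.6). Its hinge is stiff (0.05 N m): it stays where it is left and must be pushed all the way down, with about 1 N, to a rigid stop. Starts between 0.9 and 1.45
- lid_hinge (a point): middle of the lid's hinge line, which runs along the board's y at the box's inner rim (board x = 45 mm, 44 mm above the board's underside). Its axes turn with the lid: x along the lid towards the lip (outward when shut), y along the hinge, z out of the lid's top face (up when shut)
- lid_lip (a point): middle of the lip at the lid's free edge, 120 mm from the hinge; the lid is a blue plate 110 mm long, 104 mm wide, its top face 4 to 5 mm above the hinge line; axes as lid_hinge
- biscuit_a_mid (a point): centre of a chocolate biscuit half, 33x69x11 mm, loose in the box on the board
- biscuit_b_mid (a point): centre of a chocolate biscuit half with red jam, 38x70x19 mm, loose in the box on the board
- timer: white kitchen timer lying flat, 70x64x19 mm; bystander, loose on the table; origin: centre of its underside
- pastry_brush: pastry brush with a wooden handle, 46x186x17 mm; bystander, loose on the table; origin: centre of its underside
- marker: black and white felt marker, 17x142x17 mm; bystander, loose on the table; origin: centre of its underside
- tape_roll: roll of yellowish tape, 98x96x25 mm; bystander, loose on the table; origin: centre of its underside
There are look-alikes about, which are no part of the job. There is more than one size of the part that bears biscuit_b_mid; the job needs the middle-sized.

How it is judged (in metres and radians):
On the way, in this order (a step that is already met when the one before it is completed fails the run):
1. the lid is shut (within 0.06 rad) before the board has been slid out (line still more than 100 mm short of the edge) (value of joint lid below 0.06 rad and x of line_mid in the frame of stand_edge below -0.1 m), for 0.2 s.
2. the board, held by the fingers and flat on the stand, has its red line along the stand's edge (x of line_left in the frame of stand_edge between -0.007 and 0.007 m and x of line_right in the frame of stand_edge between -0.007 and 0.007 m and y of line_mid in the frame of stand_edge between -0.045 and 0.045 m and z of line_mid in the frame of stand_edge between -0.005 and 0.005 m and angle between board's own z axis and vertical below 0.035 rad and contact force between the fingers and board above 1 N), for 0.2 s.
At the end, for the whole second after the job is handed in: Both ends of the red line within 7 mm of the stand's edge, its middle within 45 mm of the edge's middle; board at rest on the stand (within 5 mm of its top, tilt under 0.035 rad), fingers still holding it (over 1 N); lid shut within 0.06 rad, both biscuits in the box (all of step 2 and y of biscuit_a_mid in the frame of board between -0.045 and 0.045 m and x of biscuit_a_mid in the frame of board between 0.05 and 0.15 m and z of each of biscuit_a_mid, biscuit_b_mid in the frame of board below 0.044 m and y of biscuit_b_mid in the frame of board between -0.045 and 0.045 m and x of biscuit_b_mid in the frame of board between 0.05 and 0.15 m and value of joint lid below 0.06 rad and linear speed of board below 0.01 m/s and angular speed of board below 0.06 rad/s); the arm keeps its last pose, push and grip.
It fails at once if the board is lifted off the stand (line more than 15 mm above its top) or tips (more than 0.15 rad) (z of line_mid in the frame of stand_edge above 0.015 m or angle between board's own z axis and vertical above 0.15 rad).
It fails at once if a bystander is moved by more than 20 mm (distance of any of timer, pastry_brush, marker, tape_roll from where it was at the start of the episode above 0.02 m).
It also fails if it takes over 58 s, if anything falls off the work surface, if the arm or the gripper's body presses on something with over 40 N, if the wrist force passes 120 N, or if a joint passes its speed limit or range.

### The arm

A 6-joint arm with a two-finger parallel gripper is mounted at the origin on a cart in front of the work surface, level with it; the furniture and walls round the work are solid. World frame = base frame: x ahead of the robot, y to its left, z up, the work surface at z = 0. Lengths are in m, angles in degrees, forces in N, time in s.
With the tool pointing down it reaches from about 0.375 to 0.925 m from the base axis. Payload 5.7 kg.
Tool frame: the origin (TCP) lies midway between the tips of the shut fingers; the grasp point (between the pads) lies 19 mm behind it; z points along the fingers, y is the direction in which the jaws open and shut (so a half turn about z gives the same grasp; the last joint's range is limited). The gripper opens to 85 mm and grips with 20 to 120 N. Pads are 22 mm wide; open, the fingers measure 114 mm over their backs; the gripper's body (76 mm by 85 mm) begins 54 mm behind the grasp point. The pads swing forward as they close: fully open they stand 13 mm farther back than shut.
Start: joints at [-6.595, 20.558, 86.54, -0, 72.909, -6.595], TCP at [0.6, -0, 0.231] pointing down, gripper open.
Joint ranges: [-170.27, 170.27], [-57.76, 135], [12.27, 136.19], [-55.21, 235.2], [11.17, 155.16], [-170.74, 170.74]. Speed limits (degrees/s): [136.94, 136.94, 180, 180, 180, 180].

### API

Orientations are given as [roll, pitch, yaw] about the fixed x, y, z axes, in that order (R = Rz(yaw) Ry(pitch) Rx(roll)).
In Python, from cell import env, viewer, workorder gives the robot as it stands.
- The arm moves only by the tool arm_command, never from a script. Its arguments are lists of equal length, an entry for each row: "offset": the shift along the tool's x, y, z in cm, a list of three; "yaw": the turn about the tool's z in degrees; "grip": the opening, from 0 (shut) to 1 (fully open). In form: {"offset": [[tx, ty, tz], ...], "yaw": [yaw, ...], "grip": [grip, ...]}. A call has 1 to 12 rows; each row shifts and turns the pose as measured when the row begins, along the tool's axes as they then stand; what a row does not reach is not made up. A row lasts 1/8 s, in which the tool goes at most 62.5 mm and 10.7 degrees, less where a joint would pass 70% of its speed; a pose out of reach is approached as far as the arm can. A call is refused whole if a number of a shift passes 6.25 or a number of a turn 10.7, either way. A call with a gripper value outside its range is refused whole. The fingers move at their own pace and stop on an object; "newtons" is the grip in N (left out, the last holds). Time passes only in rows, so rows that do not move let the fingers close. It gives the time, the measured TCP pose, the force and the opening at its end, in the units of the state.
- env.get_state(): the state, without advancing time (a new reading comes with each control period).
- viewer.read_camera(name): name is "scene" or "side" or "wrist"; returns a dict with "pixels" (400x640x3 uint8, red, green, blue), "fx", "fy", "cx", "cy" (pixels), "camera_from_world" (4x4, takes a point from world to camera coordinates). Camera axes: x right, y down, z forward; pixel columns grow to the right and rows downward; lengths in m; the calibration is good to about 2 mm. A picture is of the moment at which its call begins. There is no depth.
- workorder.sign_off(): hands the job in, once; it reports no verdict.
Trained networks look in a picture, given as the dict that the camera call returned (one of the last four; its "shot" number tells which), for a name from the list of things; names that differ only in an ending like _2 or _b are one class to them, and where a whole thing is asked for, a point or a joint stands for the part that bears it (a point fixed in the world has none). Each returns a list of dicts, best first, with "confidence" (0 to 1); they miss things now and then, are a little off and sometimes report something else, mostly with a low value. They report only what shows in the picture. A call takes as long as a camera call. They do not tell look-alikes from the thing itself.
- viewer.spot_in(picture, label): "xy" ([column, row] in pixels, amid what is visible of it).
- viewer.masks_of(picture, label): "mask" (400x640 bool, what is visible of it) and "xy" ([column, row] in pixels, amid what is visible of it).
The state is a dict: "clock": time; "q": joint angles; "joint_velocities": joint speeds; "tau": joint torques, N m; "eef_pos": TCP position; "tcp_rot": TCP orientation; "wrist_force": force on the tool from outside, world axes, zero at the start; "moment": the same for the moment, N m; "width": finger opening in m.
Only numpy, scipy, OpenCV 4.12 (cv2) and the standard library are available. Lean on these libraries where they do the work, as an engineer would, in place of code of your own. Each camera call takes 0.05 s, during which the arm holds its last target. There are 200 camera calls.

## Working session

There is one attempt and no reset: what is moved stays moved. The work goes in short steps, Python scripts to look and compute and a tool call to move; the robot and the scene stay as the last step left them, time stands still between calls to the robot, and variables do not carry over. Pictures are saved under pics/ and viewed, about 8 in all and at most 12, crops included, and the job is handed in when it is done.

Besides the shell and the picture viewer there is one more tool, called after "Call:" as a command line: name --pt "numbers of a row" for each row, then --argument value for the rest. arm_command: Moves the arm, as the interface text tells. Its arguments: {"type":"object","properties":{"offset":{"type":"array"},"yaw":{"type":"array"},"grip":{"type":"array"},"newtons":{"type":"number"}},"required":["offset","yaw","grip"]}

```bash
mkdir -p pics; ls
python3 - <<'E'
from cell import env, viewer
import cv2,numpy as np,pickle
s=env.get_state();print({k:np.round(v,3) for k,v in s.items()})
ims=[]
for n in("scene","side"):
    p=viewer.read_camera(n);pickle.dump(p,open(n+'.pkl','wb'));print(n,p['fx'],p['cx'],p['cy'],np.round(p['camera_from_world'],3).tolist())
    cv2.imwrite(f'pics/{n}0.png',cv2.cvtColor(p['pixels'],cv2.COLOR_RGB2BGR))
E
```

```text
pics
{'clock': np.float64(0.0), 'q': array([-6.5970e+00,  2.0597e+01,  8.6601e+01,  2.0000e-03,  7.2909e+01,
       -6.5920e+00]), 'joint_velocities': array([-0.069, -0.009, -0.025,  0.006, -0.049,  0.017]), 'tau': array([ 2.0000e-03, -5.2761e+01, -2.7863e+01, -0.0000e+00,  1.3000e-02,
       -0.0000e+00]), 'eef_pos': array([0.599, 0.   , 0.23 ]), 'tcp_rot': array([-1.79894e+02, -1.40000e-02,  8.99950e+01]), 'wrist_force': array([-0.273, -0.586, -0.212]), 'moment': array([ 0.019, -0.035, -0.037]), 'width': np.float64(0.085)}
scene 427.82169847871916 314.82780642331403 192.66684163057568 [[-0.866, -0.5, 0.022, 0.456], [-0.251, 0.396, -0.883, 0.276], [0.433, -0.77, -0.469, 0.763], [0.0, 0.0, 0.0, 1.0]]
side 494.44110902997693 318.7651803945305 190.04478022988465 [[0.89, -0.455, -0.012, -0.584], [-0.302, -0.571, -0.763, 0.197], [0.341, 0.683, -0.646, 1.367], [0.0, 0.0, 0.0, 1.0]]
```

View pics/scene0.png

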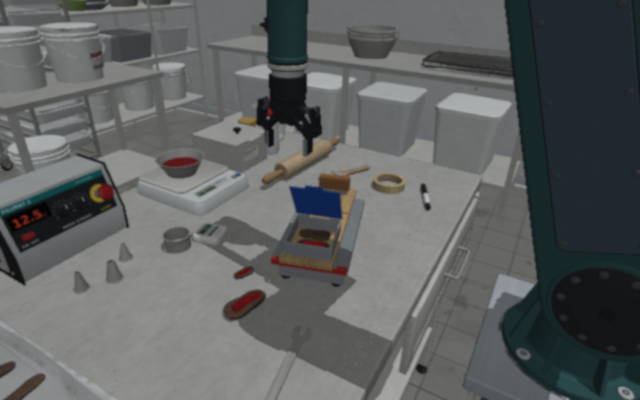

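View pics/side0.png

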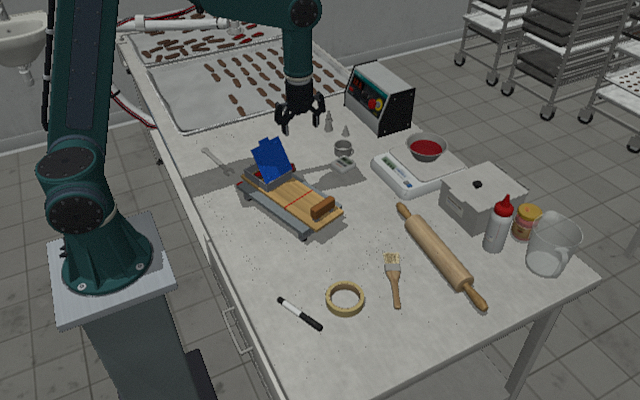

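The scene view shows the stand at about (315,240), with the lid at (318,203), the grip at (335,182) and the red corners at (283,265) and (345,270). In the side view the red line is at (287,200), the grip at (322,208) and the lid at (270,158). The jam biscuits on the table, at scene (244,304) and (243,272), are the large and small look-alikes. The middle-sized one is already in the box. I'll enlarge both views to pick points.

Run:
```python
import cv2,numpy as np,pickle
a=pickle.load(open('scene.pkl','rb'))['pixels'][165:295,260:380];b=pickle.load(open('side.pkl','rb'))['pixels'][125:255,225:355]
A=cv2.resize(a,None,fx=4,fy=4,interpolation=cv2.INTER_CUBIC)[:,:400];A=cv2.resize(a,(400,433),interpolation=cv2.INTER_CUBIC);B=cv2.resize(b,(400,400),interpolation=cv2.INTER_CUBIC)
B=cv2.copyMakeBorder(B,0,33,0,0,cv2.BORDER_CONSTANT)
cv2.imwrite('pics/crop1.png',cv2.cvtColor(np.hstack([A,B]),cv2.COLOR_RGB2BGR))
```

```text
(no output)
```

View pics/crop1.png

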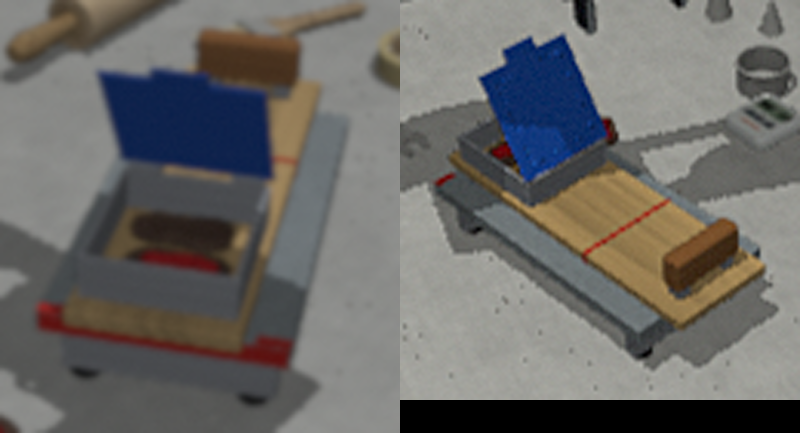

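```bash
cat > h.py <<'E'
import numpy as np,pickle,cv2
from scipy.optimize import least_squares
def proj(p,X):
    c=p['camera_from_world'];q=c[:3,:3]@np.asarray(X)+c[:3,3]
    return np.array([p['fx']*q[0]/q[2]+p['cx'],p['fy']*q[1]/q[2]+p['cy']])
def T(x,y,yaw,P):
    c,s=np.cos(yaw),np.sin(yaw);return np.array([x+c*P[0]-s*P[1],y+s*P[0]+c*P[1],P[2]])
def lidpt(th,lx,ly,lz):  # board-frame
    return np.array([.045+lx*np.cos(th)-lz*np.sin(th),ly,.044+.06+lx*np.sin(th)+lz*np.cos(th)])
E
python3 - <<'E'
from h import *
S=pickle.load(open('scene.pkl','rb'));D=pickle.load(open('side.pkl','rb'))
a=lambda u,v:(S,u/3.3333+260,v/3.3333+165)
b=lambda u,v:(D,(u-400)/3.077+225,v/3.077+125)
st=[((.15,-.08,.06),a(40,305)),((.15,.08,.06),a(292,342)),((-.15,.08,.06),a(348,115)),((.15,.08,.06),b(437,185)),((-.15,.08,.06),b(655,330)),((-.15,-.08,.06),b(760,248))]
bd=[((-.04,.055,.072),b(584,257)),((-.04,-.055,.072),b(669,202)),((-.17,.055,.072),b(677,318)),((-.17,-.055,.072),b(765,263)),((-.17,.055,.072),a(320,83)),
((-.151,.04,.118),b(664,260)),((-.129,-.04,.118),b(728,222)),((-.129,.04,.118),a(299,37)),((-.129,-.04,.118),a(198,30))]
li=[((0,-.052),a(118,158)),((0,.052),a(272,178)),((.11,-.052),a(100,72)),((.11,.052),a(266,95)),((.11,.052),b(480,78)),((.11,-.052),b(565,37)),((0,-.052),b(607,138)),((0,.052),b(530,180))]
def r(v):
    o=[]
    for P,(c,u,w) in st:o+=list(proj(c,T(*v[:3],P))-[u,w])
    for P,(c,u,w) in bd:o+=list(proj(c,T(*v[3:6],P))-[u,w])
    for (x,y),(c,u,w) in li:o+=list(proj(c,T(*v[3:6],lidpt(v[6],x,y,.004)))-[u,w])
    return o
f=least_squares(r,[.55,.1,1.5,.55,.05,1.5,1.2],loss='soft_l1')
v=f.x;print(np.round(v,4),np.degrees(v[[2,5,6]]));print(np.round(np.array(r(v)).reshape(-1,2),1).tolist())
np.save('fit0.npy',v)
print('grip',T(*v[3:6],(-.14,0,.102)),'lip',T(*v[3:6],lidpt(v[6],.12,0,.004)),'shutlip',T(*v[3:6],lidpt(0,.12,0,.004)))
E
```

```text
[ 0.5319 -0.0433  1.8899  0.535  -0.0463  1.8621  0.9996] [108.28237797 106.68817897  57.27169293]
[[-1.1, 0.1], [0.3, 0.2], [-0.8, -1.6], [-0.9, 0.3], [-3.9, 1.6], [1.5, 0.1], [-0.5, -0.8], [-0.2, -0.3], [0.4, 2.3], [-0.1, 0.9], [0.4, -0.9], [3.5, 2.7], [-2.0, -2.3], [-0.4, 3.2], [-1.0, 1.5], [0.6, -0.8], [0.3, -0.4], [-1.9, -0.2], [-0.8, -0.6], [-0.6, 0.5], [-0.4, -0.5], [0.5, -0.1], [-1.1, 1.7]]
grip [ 0.57515633 -0.18036815  0.102     ] lip [0.50436673 0.05576287 0.20711188] shutlip [0.48757165 0.11178579 0.108     ]
```

Call:
arm_command --pt "1.5 -4.3 -0.2" --pt "1.5 -4.3 -0.2" --pt "0 0 0" --pt "0 0 0" --pt "0 0 0" --pt "0 0 0" --pt "0 0 0" --pt "0 0 0" --pt "0 0 0" --yaw '[0, 0, 10.5, 10.5, 10.5, 10.5, 10.5, 10.5, 10.5]' --grip '[0, 0, 0, 0, 0, 0, 0, 0, 0]' --newtons 40

```text
clock: 1.23
eef_pos: [0.5068, 0.0313, 0.231]
tcp_rot: [-179.8, 0.5, 14.7]
wrist_force: [0.3, 0.6, -0.6]
width: 0.0001
```

Call:
arm_command --pt "0 0 2" --pt "0 0 1.7" --pt "0 -0.3 0.8" --pt "0 -0.3 0.8" --pt "0 -0.4 0.8" --yaw '[-2, 0, 0, 0, 0]' --grip '[0, 0, 0, 0, 0]'

```text
clock: 1.85
eef_pos: [0.5033, 0.0414, 0.1683]
tcp_rot: [-179.8, 0.5, 16.6]
wrist_force: [-0.0, -0.9, 0.6]
width: -0.0001
```

```bash
cat > snap.py <<'E'
import sys
from cell import env, viewer
from h import *
def snap(name,tag,box=None,f=1):
    p=viewer.read_camera(name);pickle.dump(p,open(f'{name}.pkl','wb'))
    im=p['pixels']
    if box: im=im[box[1]:box[3],box[0]:box[2]]
    return p,cv2.cvtColor(cv2.resize(im,None,fx=f,fy=f,interpolation=cv2.INTER_CUBIC),cv2.COLOR_RGB2BGR)
E
python3 - <<'E'
from snap import *
_,a=snap('scene','',(250,130,380,290),2.5);_,b=snap('side','',(225,90,375,250),2.5)
cv2.imwrite('pics/c2.png',np.hstack([a,b]))
E
```

```text
(no output)
```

View pics/c2.png

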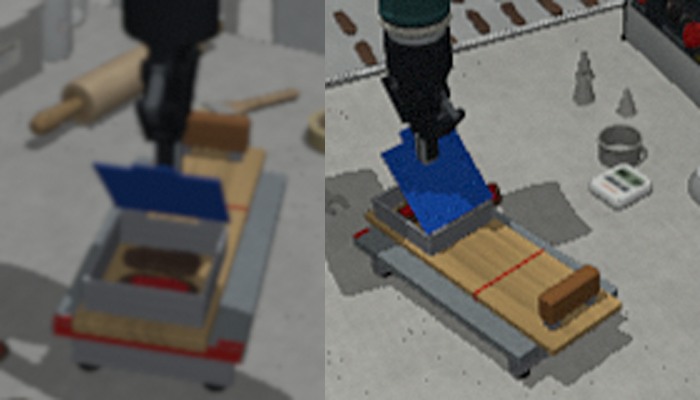

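The finger stands behind the lid's middle (scene ≈(317,195)) and the lid has started to swing down. The board has not moved, so I'll continue along the arc.

Call:
arm_command --pt "0 -0.8 0.7" --pt "0 -0.7 0.8" --pt "0 -0.6 1.0" --pt "0 -0.6 1.1" --pt "0 -0.3 1.0" --pt "0 0 0.8" --pt "0 0 0.4" --yaw '[0, 0, 0, 0, 0, 0, 0]' --grip '[0, 0, 0, 0, 0, 0, 0]'

```text
clock: 2.82
eef_pos: [0.4931, 0.0729, 0.1071]
tcp_rot: [-179.8, 0.5, 16.6]
wrist_force: [-9.8, -0.6, 41.8]
width: 0.0
```

Call:
arm_command --pt "0 0 -0.2" --pt "0 0 0" --yaw '[0, 0]' --grip '[0, 0]'

```text
clock: 3.08
eef_pos: [0.4936, 0.0726, 0.1094]
tcp_rot: [-179.8, 0.5, 16.6]
wrist_force: [-0.4, 0.7, 0.2]
width: -0.0005
```

Run:
```python
from snap import *
print(env.get_state()['wrist_force'])
_,a=snap('scene','',(250,130,380,290),2.5);_,b=snap('side','',(225,90,375,250),2.5)
cv2.imwrite('pics/c3.png',np.hstack([a,b]))
```

```text
[-0.44061714  0.66722202  0.19168485]
```

View pics/c3.png

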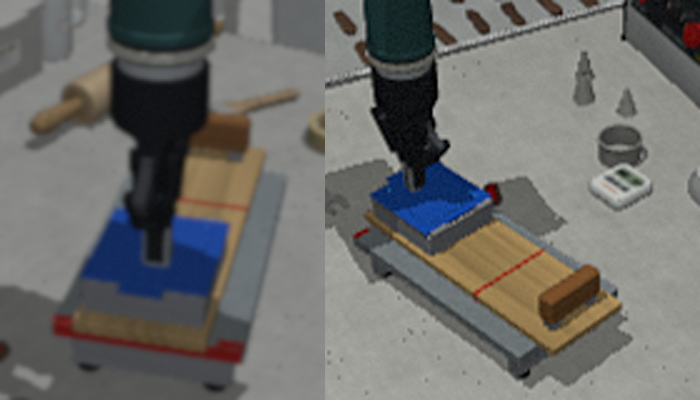

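The lid lies flat on the box, and the force jump at z = 0.107 matches the expected stop at 0.108. Next I'll lift, open the fingers and go above the grip.

Call:
arm_command --pt "0 0 -4.5" --pt "0 0 -4.5" --pt "0.1 5.3 0" --pt "0.1 5.3 0" --pt "0.1 5.3 0" --pt "0.1 5.3 0" --pt "0.1 5.3 0" --pt "0 0 0" --pt "0 0 0" --yaw '[0, 0, 0, 0, 0, 0, 0, 0, 0]' --grip '[0, 0, 1, 1, 1, 1, 1, 1, 1]'

```text
clock: 4.3
eef_pos: [0.5772, -0.1876, 0.199]
tcp_rot: [-179.8, 0.5, 16.7]
wrist_force: [-0.4, 0.2, -0.1]
width: 0.0852
```

Run:
```python
from snap import *
p,a=snap('wrist','')
v=np.load('fit0.npy')
# project predicted grip top corners and line
for P in [(-.151,.04,.118),(-.129,.04,.118),(-.129,-.04,.118),(-.151,-.04,.118),(-.04,.055,.072),(-.04,-.055,.072)]:
    q=proj(p,T(*v[3:6],P));print(np.round(q,1));cv2.circle(a,tuple(int(i) for i in q),2,(0,255,0),-1)
cv2.imwrite('pics/w4.png',a)
```

```text
[320.3 248.4]
[293.9 248.3]
[291.9 152. ]
[320.8 152. ]
[208.7 241.7]
[196.9 129.1]
```

View pics/w4.png

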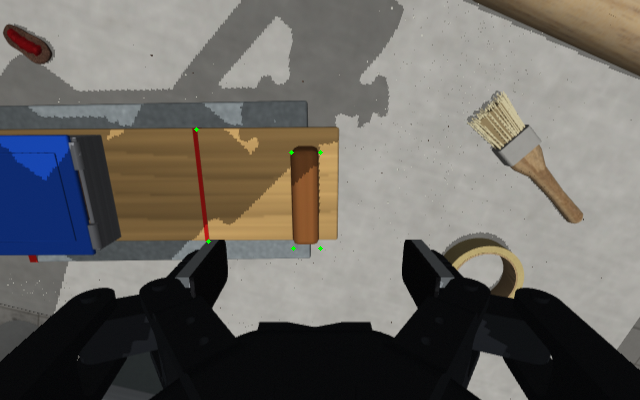

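The predicted overlay matches the picture: the line ends fall at (196,129) and (208,242), and the bar is at (306,195), a few px from the prediction. I'll shift 8 mm outward, go down and grasp.

Call:
arm_command --pt "0 -0.8 3" --pt "0 0 4" --pt "0 0 3" --pt "0 0 1.6" --pt "0 0 0" --pt "0 0 0" --pt "0 0 0" --pt "0 0 0" --pt "0 0 0" --pt "0 0 0" --yaw '[0, 0, 0, 0, 0, 0, 0, 0, 0, 0]' --grip '[1, 1, 1, 1, 1, 0, 0, 0, 0, 0]' --newtons 50

```text
clock: 5.6
eef_pos: [0.5764, -0.1744, 0.0862]
tcp_rot: [179.9, 0.1, 17.2]
wrist_force: [-0.2, 0.1, -1.7]
width: 0.0217
```

Call:
arm_command --pt "0 -0.5 0" --pt "0 -1 0" --pt "0 -1.5 0" --pt "0 -1.5 0" --pt "0 -1.5 0" --pt "0 -1.5 0" --pt "0 -1.5 0" --pt "0 -1.5 0" --pt "0 -1.5 0" --pt "0 -1 0" --pt "0 -0.5 0" --pt "0 0 0" --yaw '[-1, 0, 0, 0, 0, 0, 0, 0, 0, 0, 0, 0]' --grip '[0, 0, 0, 0, 0, 0, 0, 0, 0, 0, 0, 0]'

```text
clock: 7.1
eef_pos: [0.5314, -0.0367, 0.0863]
tcp_rot: [179.8, 0.1, 18.3]
wrist_force: [0.3, -1.1, 0.9]
width: 0.0212
```

Run:
```python
from snap import *
_,a=snap('scene','',(250,170,380,310),3);_,b=snap('side','',(215,110,345,250),3)
cv2.imwrite('pics/c5.png',np.hstack([a,b]))
```

```text
(no output)
```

View pics/c5.png

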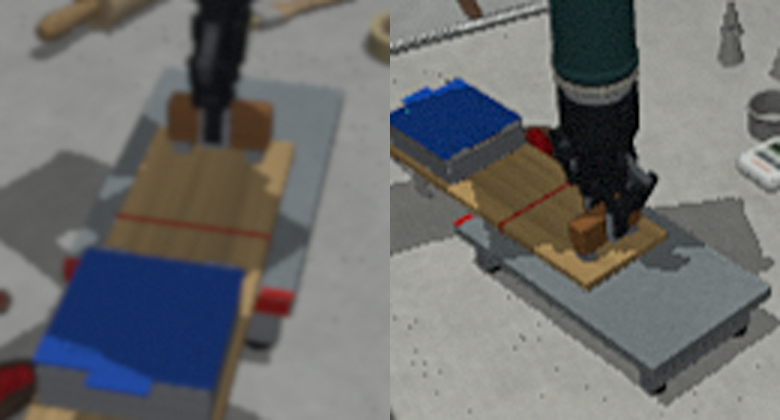

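```bash
cat > fit.py <<'E'
from h import *
S=pickle.load(open('scene.pkl','rb'));D=pickle.load(open('side.pkl','rb'))
def fit(obs,x0):
    r=lambda v:np.concatenate([proj(c,T(*v,P))-[u,w] for P,(c,u,w) in obs])
    f=least_squares(r,x0,loss='soft_l1');return f.x,np.round(r(f.x).reshape(-1,2),1).tolist()
def rel(bv,sv,P):
    w=T(*bv,P);d=w[:2]-sv[:2];c,s=np.cos(sv[2]),np.sin(sv[2])
    return np.round([(c*d[0]+s*d[1]-.15)*1000,(-s*d[0]+c*d[1])*1000],1)
E
cat > f1.py <<'E'
from fit import *
a=lambda u,v:(S,u/3+250,v/3+170)
b=lambda u,v:(D,(u-390)/3+215,v/3+110)
st=[((.15,-.08,.06),(S,272,256.5)),((.15,.08,.06),a(293,292)),((-.15,.08,.06),a(345,92)),((-.15,-.08,.06),a(165,70)),((.15,.08,.06),b(455,225)),((-.15,.08,.06),b(652,370)),((-.15,-.08,.06),b(770,290))]
bd=[((-.04,.055,.072),a(268,237)),((-.04,-.055,.072),a(115,213)),((-.04,.055,.072),b(500,230)),((-.04,-.055,.072),b(572,184)),((-.17,.055,.072),b(588,280)),((-.17,-.055,.072),b(667,233)),((-.17,.055,.072),a(293,142))]
sv,r=fit(st,[.53,-.04,1.88]);print(sv,np.degrees(sv[2]),r)
bv,r=fit(bd,[.49,.09,1.88]);print(bv,np.degrees(bv[2]),r)
np.save('st.npy',sv)
print('left,mid,right',[rel(bv,sv,(-.04,y,0)) for y in(.055,0,-.055)],'grip',T(*bv,(-.14,0,0)))
E
python3 f1.py
```

```text
[ 0.52939135 -0.04252049  1.87677406] 107.53123273977101 [[-1.0, 0.2], [0.2, 1.2], [0.0, -2.2], [0.2, -2.2], [-1.2, 0.1], [-0.1, 0.9], [0.7, -0.4]]
[0.48504188 0.09407367 1.90375134] 109.07691691670382 [[0.4, -0.8], [0.2, 0.6], [-0.4, -1.3], [2.4, -2.3], [-0.6, 1.7], [-0.1, -0.5], [-0.2, -0.6]]
left,mid,right [array([-47.9,  55. ]), array([-46.4,   0.1]), array([-44.9, -54.9])] grip [ 0.53079908 -0.03823763  0.        ]
```

Call:
arm_command --pt "0 -0.6 0" --pt "0 -1 0" --pt "0 -1 0" --pt "0 -0.8 0" --pt "0 -0.5 0" --pt "0 0 0" --pt "0 0 0" --yaw '[0, 0, 0, 0, 0, 0, 0]' --grip '[0, 0, 0, 0, 0, 0, 0]'

```text
clock: 8.07
eef_pos: [0.5193, 0.0015, 0.0865]
tcp_rot: [179.7, 0.0, 18.3]
wrist_force: [1.2, -2.7, 2.1]
width: 0.0213
```

Run:
```python
from snap import *
_,a=snap('scene','',(265,215,360,285),8);_,b=snap('side','',(220,150,315,220),8)
cv2.imwrite('pics/c6s.png',a[:, :]);cv2.imwrite('pics/c6d.png',b)
```

```text
(no output)
```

View pics/c6s.png

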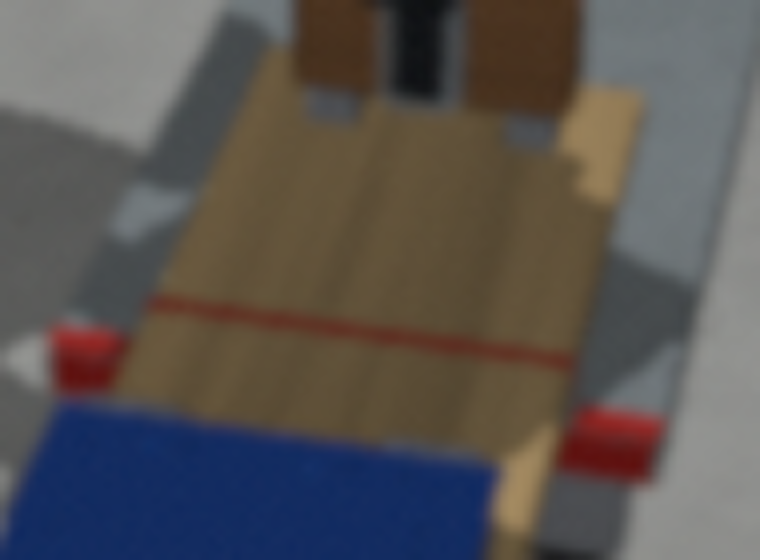

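View pics/c6d.png

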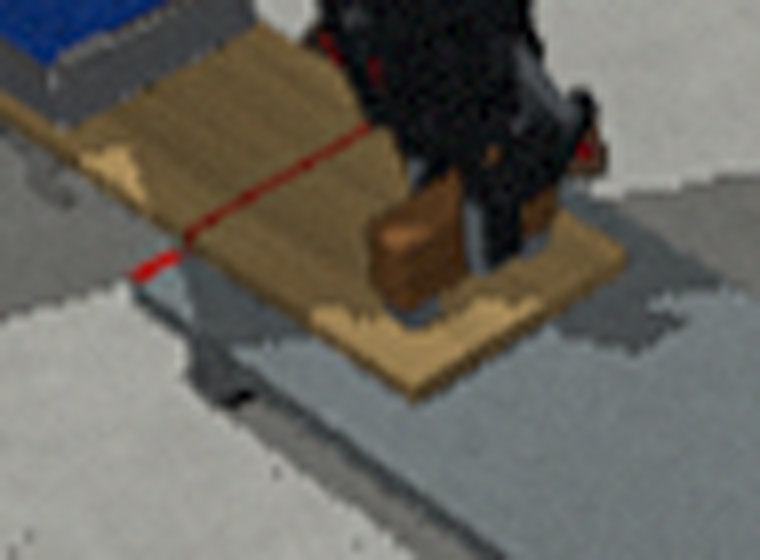

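```bash
cat > f2.py <<'E'
from fit import *
a=lambda u,v:(S,u/8+265,v/8+215)
b=lambda u,v:(D,u/8+220,v/8+150)
A=lambda u,v:(S,u/3+250,v/3+170)
B=lambda u,v:(D,(u-390)/3+215,v/3+110)
st=[((.15,-.08,.06),a(58,361)),((.15,.08,.06),a(655,447)),((-.15,.08,.06),A(345,92)),((-.15,-.08,.06),A(165,70)),((.15,.08,.06),b(135,283)),((-.15,.08,.06),B(652,370)),((-.15,-.08,.06),B(770,290))]
bd=[((-.04,.055,.072),a(573,361)),((-.04,-.055,.072),a(150,302)),((-.04,.055,.072),b(185,238)),((-.17,.055,.072),b(412,390)),((-.17,-.055,.072),b(625,255)),((-.17,.055,.072),a(643,97))]
sv,r=fit(st,[.53,-.04,1.88]);print(sv,np.degrees(sv[2]),r)
bv,r=fit(bd,[.49,.09,1.88]);print(bv,np.degrees(bv[2]),r)
print('left,mid,right',[rel(bv,sv,(-.04,y,0)) for y in(.055,0,-.055)],'grip',T(*bv,(-.14,0,0)))
# front corners only per camera, on plane z
def ray(c,u,w,z):
    M=c['camera_from_world'];R,t=M[:3,:3],M[:3,3];o=-R.T@t;d=R.T@[(u-c['cx'])/c['fx'],(w-c['cy'])/c['fy'],1];return o+d*(z-o[2])/d[2]
n=[np.cos(sv[2]),np.sin(sv[2])];f=lambda o,z:round(float(ray(*o,z)[:2]@n)*1000,1)
print('scene: edge R,L',f(a(655,447),.06),f(a(58,361),.06),'line R(left end),L',f(a(573,361),.072),f(a(150,302),.072))
print('side: edge',f(b(135,283),.06),'line',f(b(185,238),.072))
E
python3 f2.py
```

```text
[ 0.52763142 -0.03843627  1.87983803] 107.70678507347016 [[-1.5, -2.0], [1.1, -1.0], [-0.1, -1.4], [-0.2, -1.4], [-2.4, -0.8], [-1.1, 0.1], [-0.5, -1.1]]
[0.47249999 0.13255733 1.89804918] 108.75020721573975 [[0.1, -0.3], [-0.2, -0.3], [-0.3, -0.2], [-0.6, -0.1], [-0.2, -0.4], [-0.0, -1.3]]
left,mid,right [array([-11.3,  54.8]), array([-10.3,  -0.2]), array([ -9.3, -55.2])] grip [ 5.17501994e-01 -1.27233484e-05  0.00000000e+00]
scene: edge R,L -43.5 -41.4 line R(left end),L -57.3 -55.6
side: edge -55.4 line -60.1
```

The two fixed cameras disagree: the line is 14 mm short by scene and 5 mm short by side. I'll use the wrist camera, which looks down at the line and edge together.

Run:
```python
from snap import *
p,a=snap('wrist','',(20,40,340,280),2.5)
cv2.imwrite('pics/w7.png',a)
```

```text
(no output)
```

View pics/w7.png

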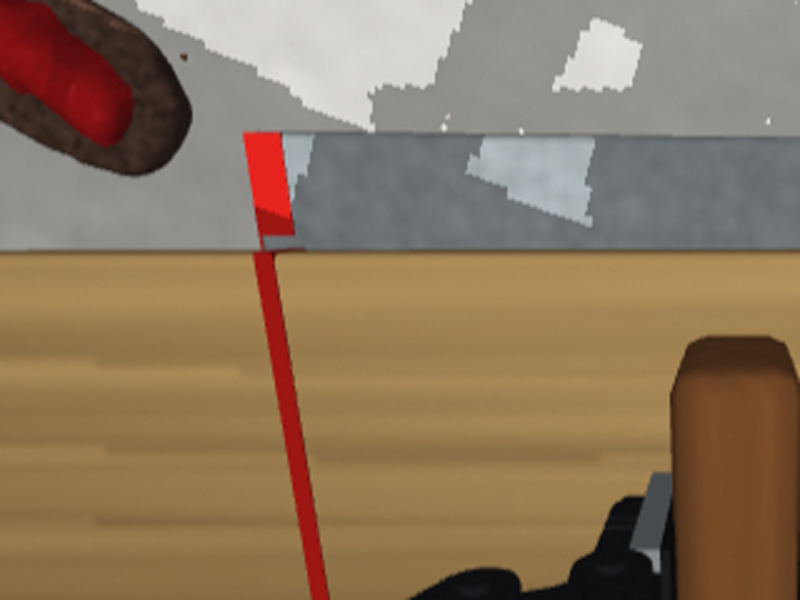

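```bash
cat > f3.py <<'E'
from h import *
W=pickle.load(open('wrist.pkl','rb'))
def ray(c,u,w,z):
    M=c['camera_from_world'];R,t=M[:3,:3],M[:3,3];o=-R.T@t;d=R.T@[(u-c['cx'])/c['fx'],(w-c['cy'])/c['fy'],1];return (o+d*(z-o[2])/d[2])[:2]
def go(e1,e2,l1,l2):
    g=lambda q,z:ray(W,q[0]/2.5+20,q[1]/2.5+40,z)
    E1,E2,L1,L2=g(e1,.06),g(e2,.06),g(l1,.072),g(l2,.072)
    ang=lambda p,q:np.degrees(np.arctan2(*(p-q)[::-1]))
    print('edge ang',ang(E1,E2),'line ang',ang(L1,L2),'lengths',np.hypot(*(E1-E2)),np.hypot(*(L1-L2)))
    for name,dirn in(('edge',E1-E2),('line',L1-L2)):
        d=dirn/np.hypot(*dirn);n=np.array([-d[1],d[0]])   # outward
        right=L1; left=L1-d*.110
        print(name,'short mm right,left',(E1-right)@n*1000,(E1-left)@n*1000, 'E2',(E2-right)@n*1000)
    print(E1,L1)
E
python3 - <<'E'
from f3 import *
go((244,133),(261.5,249),(264,253),(320,600))
E
```

```text
edge ang 17.463085339656647 line ang 18.11157350727703 lengths 0.024974169016793786 0.08232257174768516
edge short mm right,left 8.008863964688787 8.008863964688784 E2 8.008863964688786
line short mm right,left 7.726970562425618 7.726970562425611 E2 8.009628507962395
[0.56027229 0.12924966] [0.53896023 0.11414926]
```

By the wrist camera the line is about 8–9 mm short, between the other two (14 and 5), and the yaw error is about 0.5°.

Call:
arm_command --pt "0 -0.4 0" --pt "0 -0.45 0" --pt "0 0 0" --pt "0 0 0" --yaw '[0.5, 0, 0, 0]' --grip '[0, 0, 0, 0]'

```text
clock: 8.72
eef_pos: [0.5167, 0.0095, 0.0865]
tcp_rot: [179.7, 0.0, 17.7]
wrist_force: [0.5, -4.0, 2.0]
width: 0.0212
```

Run:
```python
from snap import *
p,a=snap('wrist','',(20,40,340,280),2.5)
cv2.imwrite('pics/w8.png',a)
snap('scene','');snap('side','')
```

```text
(no output)
```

View pics/w8.png

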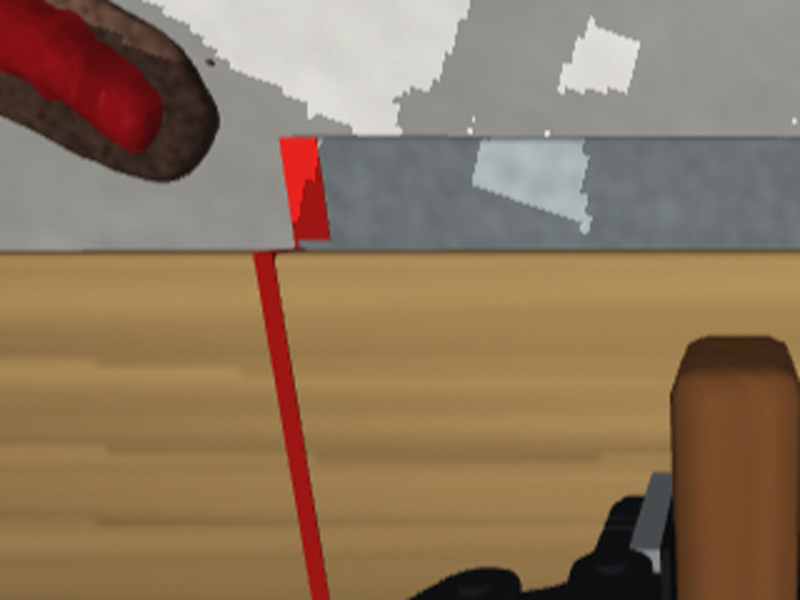

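Run:
```python
from f3 import *
go((280,138),(297,249),(264,253),(320,600))
p=ray(W,264/2.5+20,253/2.5+40,.072)
print('underside of line end in crop',(proj(W,[*p,.06])-[20,40])*2.5, W['fx'],W['cx'])
# scene/side crops for final check
s=cv2.resize(pickle.load(open('scene.pkl','rb'))['pixels'][200:330,250:370],None,fx=3.3,fy=3.3,interpolation=cv2.INTER_CUBIC)
d=cv2.resize(pickle.load(open('side.pkl','rb'))['pixels'][115:245,200:320],None,fx=3.3,fy=3.3,interpolation=cv2.INTER_CUBIC)
cv2.imwrite('pics/c9.png',cv2.cvtColor(np.hstack([s,d]),cv2.COLOR_RGB2BGR))
```

```text
edge ang 17.759560779139708 line ang 17.5596504585615 lengths 0.023937747202690363 0.08231253055032697
edge short mm right,left -0.057622949560890896 -0.05762294956088433 E2 -0.05762294956089067
line short mm right,left 0.02589364211271548 0.02589364211272121 E2 -0.05762722187558089
[0.5602393  0.12923879] [0.537426  0.1219925]
underside of line end in crop [296.74531249 248.99436617] 292.02035790692804 314.4458386996622
```

View pics/c9.png

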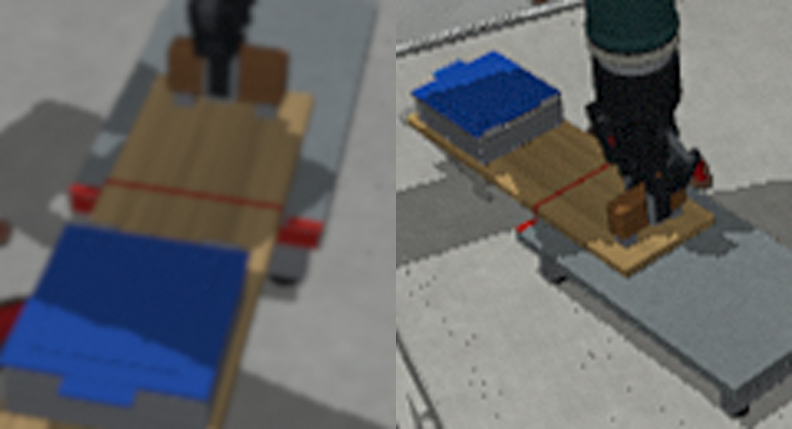

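By the wrist camera the line end lies within 0.1 mm of the edge, about 0.2° off parallel. The lid is shut and the grip is held (21 mm opening). I'll settle briefly and hand in.

Call:
arm_command --pt "0 0 0" --pt "0 0 0" --pt "0 0 0" --pt "0 0 0" --yaw '[0, 0, 0, 0]' --grip '[0, 0, 0, 0]'

```text
clock: 9.38
eef_pos: [0.5167, 0.0095, 0.0864]
tcp_rot: [179.7, 0.0, 17.7]
wrist_force: [2.2, -1.1, 2.7]
width: 0.0212
```

```bash
python3 -c "
from cell import workorder,env
s=env.get_state();print(s['eef_pos'],s['tcp_rot'],s['width'],s['wrist_force'],abs(s['joint_velocities']).max());print(workorder.sign_off())"
```

```text
[0.51668501 0.00949061 0.0864384 ] [1.79703539e+02 2.42313793e-02 1.76953833e+01] 0.021238220546412213 [ 2.17781418 -1.05898684  2.71467585] 0.1111537056760376
the job is handed in; nothing more can be done
None
```

I shut the lid, took the board by its grip and slid it out along the stand until the red line met the red edge. I handed the job in at about 9.4 s, still holding the grip at 50 N; no verdict is reported.

**Last checks**
- **Line position:** the wrist camera put the right end of the line within 0.1 mm of the edge, about 0.2° off parallel. It did not show the left end, so that end rests on the measured angle.
- **Camera disagreement:** before the last 8 mm move, the scene camera read the line about 14 mm short and the side camera about 5 mm short. After it, that implies roughly 6 mm short and 3 mm past. I trusted the wrist view because it looks nearly straight down on both the line and the edge.
- **Lid and biscuits:** the lid lay flat on the box in the last pictures. The biscuits were in the box before I shut it; I could not see them afterwards.
- **Grip and rest:** the fingers held the bar at a 21 mm opening, the arm was still, and the tool's height and tilt had not changed over the last moves.
- **Excess force:** the push that shut the lid briefly read 42 N at the wrist, through the fingertips, before I backed off. The 40 N limit is stated for the arm and the gripper's body, so I do not expect it to count.
- **Other things on the table:** I kept clear of the bystanders but did not measure their positions at the end.

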